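# Close up the spirit filter and turn on the feed

### The arm

A 7-joint arm with a two-finger parallel gripper is mounted at the origin on the work surface. World frame = base frame: x ahead of the robot, y to its left, z up, the work surface at z = 0. Lengths are in m, angles in rad, forces in N, time in s.
With the tool pointing down it reaches from about 0.425 to 0.95 m from the base axis. Payload 4.7 kg.
Tool frame: the origin (TCP) lies at the very end of the fingers, on their centre line; the grasp point (between the pads) lies 19 mm behind it; z points along the fingers, y is the line along which they close (so a half turn about z gives the same grasp; the last joint's range is limited). The gripper opens to 87 mm and grips with 3 to 60 N. Pads are 19 mm wide; open, the fingers measure 117 mm over their backs; the gripper's body (75 mm by 190 mm) begins 51 mm behind the grasp point.
Start: joints at [-1.209, 0.469, -0.049, 1.532, 0.024, 1.141, -0.082], TCP at [0.257, 0.624, 0.223] pointing down, gripper open.
Joint ranges: [-2.59, 2.59], [-0.33, 1.99], [-1.39, 1.29], [0.1, 2.45], [-1.04, 4.18], [0.21, 1.99], [-2.66, 2.66]. Speed limits (rad/s): [2.57, 2.57, 3.14, 3.14, 3.14, 3.14, 3.14].

### API

Orientations are given as a 3x3 rotation matrix whose columns are the frame's x, y, z axes.
In Python, from plant import state, capture, get_calibration, hand_in gives the robot as it stands.
- The arm moves only by the shell command python3 -m pendant 'ROWS' [OPENING] [FORCE]. ROWS is JSON, a list of rows, each an object of numbers: "x", "y", "z": the shift along the world's x, y, z in mm; "twist": the turn about the world's z in degrees. A call has 1 to 8 rows; each row is the pose to reach, as a shift and turn from the pose commanded when the call began; what a row does not reach only later rows make up. A row lasts 1/12 s, in which the tool goes at most 41.7 mm and 7.16 degrees, less where a joint would pass 70% of its speed; a pose out of reach is approached as far as the arm can. A call with a gripper value outside its range is refused whole. OPENING is the gripper's target within -1 to 1 (shut at 1, half-way at 0, fully open at -1), set as the call begins (- or left out, the last holds). The fingers move at their own pace and stop on an object; FORCE is the grip in N (left out, the last holds). Time passes only in rows, so rows that repeat a pose let the fingers close. It gives the time, the measured TCP pose, the force, the opening and the grip force at its end, in the units of the state.
- state(): the state, without advancing time (a new reading comes with each control period).
- capture(name): name is "side" or "top" or "wrist"; returns the picture (420x560x3 uint8, red, green, blue); there is no depth.
- get_calibration(name): a dict with "fovy" (degrees; the focal length in pixels is half the picture's height over the tangent of half this angle, whatever the lens; pixels are square), "cx", "cy" (the principal point, pixels), "R" (3x3) and "t" (3): a world point X has camera coordinates R X + t; the wrist camera has in their place "T_tool_cam" (4x4, takes a point from camera to tool coordinates, whose origin is the TCP and whose axes are the flange's). Camera axes: x right, y down, z forward; pixel columns grow to the right and rows downward; lengths in m; the calibration is good to about 2 mm. A picture is of the moment at which its call begins: read the wrist's pose just before it. get_calibration takes no time and is no camera call.
- hand_in(): hands the job in; it is judged then, once.
The state is a dict: "time": time; "joints": joint angles; "qd": joint speeds; "joint_torque": joint torques, N m; "eef_pos": TCP position; "ee_rot": TCP orientation; "ft_force": force on the tool from outside, world axes, zero at the start; "wrist_torque": the same for the moment, N m; "opening": opening from 0.0 (shut) to 1.0 (fully open); "grip_force": force on a finger pad.
Only numpy, scipy, OpenCV 4.12 (cv2) and the standard library are available. Lean on these libraries where they do the work, as an engineer would, in place of code of your own. Each camera call takes 0.05 s, during which the arm holds its last target. There are 200 camera calls.

### The job

Put the bottling bench's filter back in service. First shut the drain valve fully (lever across its pipe, against the stop); then lift the cap off its stand, pass its T-foot down through the slot of the filter pot until the cap sits flush, and turn it a quarter turn clockwise to lock it, handle bar across the slot. Only when the cap is locked, open the feed valve fully (lever along its pipe, against the stop), and leave the bottles and the jar on the bench alone.

Things in the scene. Friction and masses are not known exactly. Their poses are not given: they have to be found in the camera images.
- drain_valve: Drain valve, fixed on the left or right of the bench: steel ball valve in a 26 mm pipe, centre line 52 mm up. Told from the feed valve by an open spout over a dark dish at one pipe end and a shorter lever. Origin on the bench under the vertical turning axis; y along the pipe (ends 75 mm either way, spout at -y), x across. Pipework up to 76 mm, neck 94 mm high.
- drain_lever (a joint): Drain lever angle, rad, hard stops at both ends: 0 = shut (across the pipe, to the valve's -x, roughly towards the robot), 1.571 = fully open (along the pipe, to the valve's -y). Grows counter-clockwise from above; shutting is clockwise. Starts open or partly open. Stiff: about 0.4 N m (5 N at the grip); stays where left.
- drain_grip (a point): Middle of the drain lever's dark steel grip, 109 mm above the bench, 77 mm from the turning axis; turns with the lever. Upright blade 65 mm long (45 to 110 mm from the axis), 16 mm wide, 26 mm tall (96 to 122 mm above the bench). The point's -x axis points outward along the lever.
- feed_valve: Feed valve, fixed to the bench: the same steel ball valve and pipe as the drain valve but both pipe ends bend down to round flanges on the bench (no spout) and its lever is longer. It stands on the other side of the bench. Origin on the bench under the turning axis; y along the pipe (ends 75 mm from the axis either way), x across; heights as the drain valve.
- feed_lever (a joint): Feed lever angle in rad, limited by hard stops: 0 = shut (across the pipe, pointing to the valve's -x, roughly to the robot); 1.571 = fully open (along the pipe, pointing to the valve's -y). Opening is counter-clockwise seen from above. Starts shut or nearly so. Stiffness as the drain lever.
- feed_grip (a point): Middle of the feed lever's dark steel grip, 109 mm above the bench and 92 mm from the turning axis; turns with the lever. Upright blade 95 mm long (45 to 140 mm from the axis), 16 mm wide, 26 mm tall (96 to 122 mm above the bench); the point's -x axis points outward along the lever.
- slot (a point): Centre of the slot, in the top face of the fixed filter pot, 85 mm up. Steel pot 100 mm across, foot 124 mm, with a square aluminium cover plate 110 mm wide, 8 mm thick. Slot 62 mm long (point's x axis), 22 mm wide, into a hollow 37 mm deep below the plate. Stops under the plate let the T-foot turn only clockwise (from above) from the slot's direction, to about 95 degrees.
- cap_grip (a point): Centre of the handle bar of the loose cap (about 0.4 kg), 28 mm above the underside of its disc (84 mm across, 8 mm thick). Bar: 70 mm long (point's x), 16 wide, 40 tall, on the disc. Below the disc: neck 16 mm thick, 12 long, then T-foot 56 x 16 x 10 mm, parallel to the bar, lowest face 50 mm under the point. Starts with disc resting on the stand. Seated, it is 28 mm above the slot point.
- cap_stand: Grey plastic ring 80 mm across and 40 mm high, fixed to the bench, on which the cap rests at the start; inside 66 mm across. Origin at the centre of its underside.
- bottle_a: Clear glass bottle with black cap, 64 mm across, 150 mm tall, standing loose at the far side of the bench; to be left alone. Origin at the centre of its underside.
- bottle_b: Amber glass bottle with white cap, 60 mm across, 140 mm tall, standing loose at the far side; to be left alone. Origin at the centre of its underside.
- jar: Glass jar with black lid, 72 mm across, 75 mm tall, standing loose at the far side; to be left alone. Origin at the centre of its underside.
There are look-alikes about, which are no part of the job. What is shaped like the part that bears cap_grip but blue is not meant.

How it is judged:
By the outcome, as a careful person would: the job done as asked, in the order asked, and still so for the second after the job is handed in, with the robot touching nothing.
It also fails if it takes over 72 s, if anything falls off the work surface, if the arm or the gripper's body presses on something with over 40 N, if the wrist force passes 120 N, or if a joint passes its speed limit or range.

## Working session

There is one attempt and no reset: what is moved stays moved. The work goes in short steps, Python scripts to look and compute and a shell command to move; the robot and the scene stay as the last step left them, time stands still between calls to the robot, and variables do not carry over. Pictures are saved under pics/ and viewed, at most 10 in all, crops included, and the job is handed in when it is done.

```bash
mkdir -p pics; ls
cat > h.py <<'E'
import numpy as np, cv2
from plant import state, capture, get_calibration
def cam(name, s=None):
    c=get_calibration(name); f=210/np.tan(np.radians(c['fovy'])/2)
    if 'R' in c and 'T_tool_cam' not in c:
        R=np.array(c['R']); t=np.array(c['t'])
    else:
        s=s or state(); T=np.array(c['T_tool_cam']); W=np.eye(4); W[:3,:3]=s['ee_rot']; W[:3,3]=s['eef_pos']
        M=np.linalg.inv(W@T); R=M[:3,:3]; t=M[:3,3]
    return R,t,f,c['cx'],c['cy']
def atz(C,u,v,z):
    R,t,f,cx,cy=C; o=-R.T@t; d=R.T@np.array([(u-cx)/f,(v-cy)/f,1.]); return o+d*(z-o[2])/d[2]
def proj(C,X):
    R,t,f,cx,cy=C; p=R@np.array(X)+t; return f*p[0]/p[2]+cx, f*p[1]/p[2]+cy
def save(name,fn):
    im=capture(name); cv2.imwrite('pics/'+fn+'.png',im[:,:,::-1]); return im
E
python3 - <<'E'
from h import *
s=state(); print(s['time'],s['eef_pos'],s['ee_rot'],s['opening'])
for n in ['top','side','wrist']:
    C=cam(n); print(n,-C[0].T@C[1],C[0][2],C[2:], get_calibration(n).keys())
save('top','top1'); save('side','side1')
E
```

```text
pics
0.0 [0.2569111  0.62353578 0.22151155] [[-9.24615061e-01  3.80902326e-01 -6.37271395e-04]
 [ 3.80902843e-01  9.24613239e-01 -1.83893314e-03]
 [-1.11224343e-04 -1.94304377e-03 -9.99998106e-01]] 0.9964521794654407
top [0.50713107 0.01252108 1.16778879] [ 0.08704932 -0.03064051 -0.99573268] (np.float64(488.0047278958196), 276.62032282426674, 215.56317869763234) dict_keys(['fovy', 'cx', 'cy', 'R', 't'])
side [-0.01026628 -0.74517089  0.77205997] [ 0.52145931  0.6226294  -0.58344907] (np.float64(500.45370457535086), 282.64067841730963, 206.67619860328074) dict_keys(['fovy', 'cx', 'cy', 'R', 't'])
wrist [0.18532529 0.65428493 0.3827573 ] [ 0.25951393 -0.10987452 -0.95946866] (np.float64(303.0466514484746), 284.1573913462106, 206.8549150539269) dict_keys(['fovy', 'cx', 'cy', 'T_tool_cam'])
```

View pics/top1.png

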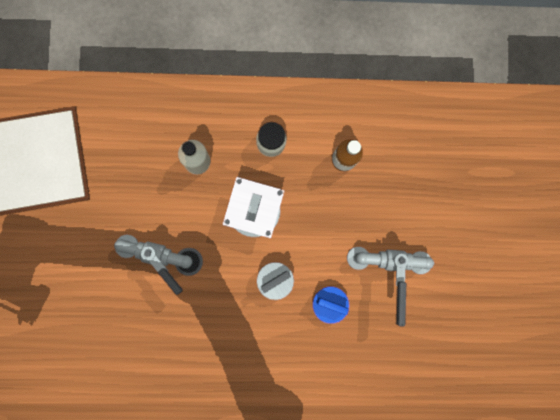

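View pics/side1.png

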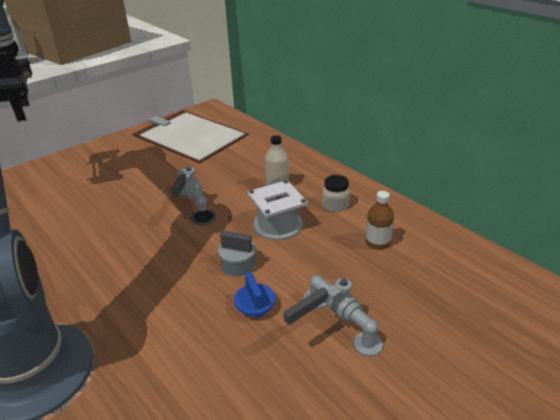

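The top view shows the drain valve at (148,253), with its spout and dark dish at (190,261) and its lever tip at (180,292), so it is partly open. The feed valve is at (401,261) with its lever tip at (401,325). The slot is at (254,208).

Candidates for the cap are the grey one at (275,281) and the blue one at (331,304). Grey is the one meant. For the drain valve they are (148,253), which has the spout, and (401,261), which has two flanges. The drain valve is the left one. I'll check both choices in one close crop.

Run:
```python
from h import *
im=cv2.imread('pics/top1.png'); cv2.imwrite('pics/crop1.png',cv2.resize(im[170:340,105:445],None,fx=2.35,fy=2.35,interpolation=cv2.INTER_CUBIC))
```

```text
(no output)
```

View pics/crop1.png

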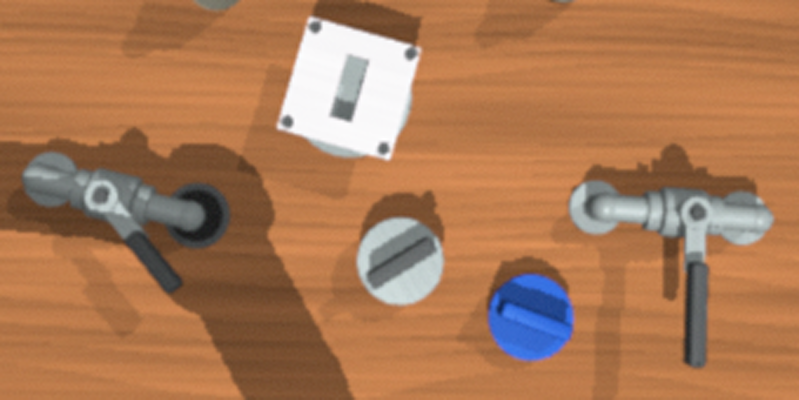

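```bash
cat > m.py <<'E'
from h import *
C=cam('top')
P=lambda U,V,z: atz(C,105+U/2.35,170+V/2.35,z)
def show(n,*p): print(n,*[np.round(q[:2]*1000).astype(int) for q in p])
deg=lambda v: np.degrees(np.arctan2(v[1],v[0]))
d0=P(101,194,.1); d1=P(133,237,.122); d2=P(177,285,.122); f0=P(697,211,.1); f1=P(697,263,.122); f2=P(696,364,.122)
show('drain',d0,d1,d2); print('len',np.linalg.norm(d2[:2]-d1[:2]),np.linalg.norm(d2[:2]-d0[:2]),'ang',deg(d2-d0),deg(d2-d1))
a=P(70,183,.052);b=P(180,210,.052); print('drain pipe -y dir',deg(b-a))
show('feed',f0,f1,f2); print('len',np.linalg.norm(f2[:2]-f1[:2]),np.linalg.norm(f2[:2]-f0[:2]),'ang',deg(f2-f0))
a=P(610,208,.052);b=P(760,217,.052); print('feed pipe dir (left->right)',deg(b-a))
k=[P(*q,.085) for q in [(315,26),(411,53),(383,148),(287,121)]]; show('slot',sum(k)/4); print('slot dirs',deg(k[3]-k[0]),deg(k[2]-k[1]), deg(P(343,120,.085)-P(356,56,.085)),np.linalg.norm(k[1]-k[0]))
c0=P(371,278,.088);c1=P(433,243,.088); show('cap',(c0+c1)/2,P(400,261,.044)); print('bar dir',deg(c1-c0),np.linalg.norm(c1-c0))
E
python3 m.py
```

```text
drain [514 257] [476 221] [434 181]
len 0.058706548583082156 0.1106163468856433 ang -136.52910661210473 -135.83517594971786
drain pipe -y dir -102.68294887850439
feed [ 509 -297] [ 462 -290] [ 371 -289]
len 0.09079484520780391 0.13831674077658832 ang 176.7805002706049
feed pipe dir (left->right) -92.32256688320753
slot [620  31]
slot dirs 165.2169422719176 164.75867795431455 169.8992387082754 0.09490355416894322
cap [458 -22] [455 -22]
bar dir -59.7399485530238 0.06640337089112072
```

The crop confirms grey cap, spout with dish on the left valve, and shapes matching the description. The measured lengths also agree: 111 and 138 mm lever tips, 66 mm bar, plate corners. The drain lever is at about 56° open, so shutting it takes -56° to direction 167°.

```bash
python3 -m pendant '[{"x":202,"y":-420,"z":0,"twist":57},{"x":202,"y":-420,"z":0,"twist":57},{"x":202,"y":-420,"z":0,"twist":57},{"x":202,"y":-420,"z":0,"twist":57},{"x":202,"y":-420,"z":0,"twist":57},{"x":202,"y":-420,"z":0,"twist":57},{"x":202,"y":-420,"z":0,"twist":57},{"x":202,"y":-420,"z":0,"twist":57}]' 0 20; python3 -c "
from h import *;print(state()['eef_pos'])"
```

```text
time: 0.77
eef_pos: [0.3978, 0.3308, 0.2223]
ee_rot: [[-0.835, -0.551, -0.0], [-0.551, 0.835, -0.001], [0.001, -0.0, -1.0]]
ft_force: [0.8, 1.0, -0.9]
opening: 0.528
grip_force: 0.0
[0.39784059 0.33079997 0.22233579]
```

```bash
python3 -m pendant '[{"x":61,"y":-127,"z":-20,"twist":10.5},{"x":61,"y":-127,"z":-20,"twist":10.5},{"x":61,"y":-127,"z":-20,"twist":10.5},{"x":61,"y":-127,"z":-20,"twist":10.5},{"x":61,"y":-127,"z":-20,"twist":10.5}]'
python3 - <<'E'
from h import *
s=state(); C=cam('wrist',s); save('wrist','w1')
for q in [(.514,.257,.1),(.476,.221,.122),(.434,.181,.122)]: print(proj(C,q))
E
```

```text
time: 1.18
eef_pos: [0.4602, 0.1996, 0.2015]
ee_rot: [[-0.731, -0.683, -0.001], [-0.683, 0.731, -0.004], [0.003, -0.002, -1.0]]
ft_force: [-0.1, -0.8, -0.4]
opening: 0.498
grip_force: 0.0
(np.float64(288.79916371600893), np.float64(284.4332712940373))
(np.float64(289.0592751425023), np.float64(243.62801007864138))
(np.float64(288.7845591778157), np.float64(176.85573001483237))
```

View pics/w1.png

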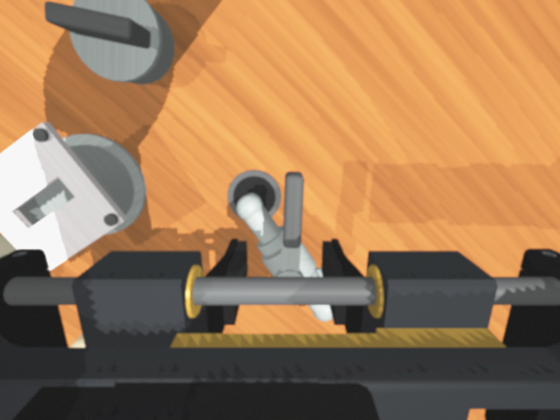

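The wrist view shows the drain lever grip at (293,175)–(291,243), against a predicted (289,177)–(289,243), so the fix is good to about 3 mm. Descending and gripping.

```bash
python3 -m pendant '[{"z":-40},{"z":-80},{"z":-110},{"z":-110},{"z":-110}]' ; python3 -m pendant '[{},{},{},{},{}]' 1 20
```

```text
invalid input
invalid input
```

```bash
python3 -m pendant '[{"x":0,"y":0,"z":-40,"twist":0},{"x":0,"y":0,"z":-80,"twist":0},{"x":0,"y":0,"z":-110,"twist":0},{"x":0,"y":0,"z":-110,"twist":0},{"x":0,"y":0,"z":-110,"twist":0}]' ; python3 -m pendant '[{"x":0,"y":0,"z":0,"twist":0},{"x":0,"y":0,"z":0,"twist":0},{"x":0,"y":0,"z":0,"twist":0},{"x":0,"y":0,"z":0,"twist":0},{"x":0,"y":0,"z":0,"twist":0},{"x":0,"y":0,"z":0,"twist":0}]' 1 20
```

```text
time: 1.65
eef_pos: [0.4571, 0.207, 0.0919]
ee_rot: [[-0.722, -0.691, -0.003], [-0.691, 0.722, -0.001], [0.003, 0.002, -1.0]]
ft_force: [-0.3, -0.3, 1.3]
opening: 0.501
grip_force: 0.0
time: 2.15
eef_pos: [0.4587, 0.2067, 0.0936]
ee_rot: [[-0.725, -0.689, 0.001], [-0.689, 0.725, 0.001], [-0.002, 0.0, -1.0]]
ft_force: [-1.3, 0.3, 5.7]
opening: 0.184
grip_force: 20.0
```

```bash
cat > arc.py <<'E'
import sys,numpy as np
r,a0,step,n=map(float,sys.argv[1:])
for k in range(1,int(n)+1):
    a=np.radians(a0+step*k); b=np.radians(a0)
    print(np.round([r*(np.cos(a)-np.cos(b)),r*(np.sin(a)-np.sin(b)),step*k],1))
E
python3 arc.py 75 -137 -6.5 10
```

```text
[-5.4  6.5 -6.5]
[-10.1  13.6 -13. ]
[-13.9  21.2 -19.5]
[-16.9  29.2 -26. ]
[-18.9  37.5 -32.5]
[-20.   45.9 -39. ]
[-20.1  54.4 -45.5]
[-19.2  62.9 -52. ]
[-17.4  71.2 -58.5]
[-14.7  79.2 -65. ]
```

```bash
python3 -m pendant '[{"x":-5.4,"y":6.5,"z":0,"twist":-6.5},{"x":-10,"y":13.6,"z":0,"twist":-13},{"x":-14,"y":21,"z":0,"twist":-19.5},{"x":-17,"y":29,"z":0,"twist":-26},{"x":-19,"y":37.5,"z":0,"twist":-32.5},{"x":-20,"y":46,"z":0,"twist":-39},{"x":-20,"y":54.5,"z":0,"twist":-45.5},{"x":-20,"y":54.5,"z":0,"twist":-45.5}]'; python3 arc.py 75 -182.5 -4.5 4
```

```text
time: 2.82
eef_pos: [0.4408, 0.26, 0.0936]
ee_rot: [[-0.999, 0.038, 0.004], [0.038, 0.999, -0.001], [-0.004, -0.001, -1.0]]
ft_force: [2.8, -3.5, 3.6]
opening: 0.189
grip_force: 20.4
[ 0.5  5.9 -4.5]
[ 1.4 11.7 -9. ]
[  2.8  17.4 -13.5]
[  4.7  23.  -18. ]
```

```bash
python3 -m pendant '[{"x":0.5,"y":6,"z":0,"twist":-4.5},{"x":1.4,"y":11.7,"z":0,"twist":-9},{"x":1.4,"y":11.7,"z":0,"twist":-9}]';python3 -m pendant '[{"x":1.2,"y":5.7,"z":0,"twist":-4},{"x":1.2,"y":5.7,"z":0,"twist":-4},{"x":1.2,"y":5.7,"z":0,"twist":-4}]'
```

```text
time: 3.07
eef_pos: [0.4423, 0.2707, 0.0936]
ee_rot: [[-0.981, 0.194, 0.003], [0.194, 0.981, -0.002], [-0.004, -0.001, -1.0]]
ft_force: [2.1, -4.9, 4.1]
opening: 0.179
grip_force: 20.2
time: 3.32
eef_pos: [0.4427, 0.2714, 0.0934]
ee_rot: [[-0.966, 0.259, 0.0], [0.259, 0.966, -0.009], [-0.002, -0.008, -1.0]]
ft_force: [0.3, -13.2, 12.4]
opening: 0.188
grip_force: 20.1
```

```bash
python3 -m pendant '[{"x":0,"y":6,"z":0,"twist":0},{"x":0,"y":6,"z":0,"twist":0},{"x":0,"y":6,"z":0,"twist":0}]'
```

```text
time: 3.57
eef_pos: [0.4427, 0.2715, 0.0932]
ee_rot: [[-0.965, 0.262, -0.003], [0.262, 0.965, -0.017], [-0.002, -0.017, -1.0]]
ft_force: [0.1, -25.7, 18.5]
opening: 0.186
grip_force: 20.1
```

The drain lever doesn't move under 25 N, so it's against the stop. Releasing, lifting, and going over the cap.

```bash
python3 -m pendant '[{"x":0,"y":-10,"z":0,"twist":3},{"x":0,"y":-10,"z":0,"twist":3},{"x":0,"y":-10,"z":0,"twist":3},{"x":0,"y":-10,"z":0,"twist":3},{"x":0,"y":-10,"z":40,"twist":3},{"x":0,"y":-10,"z":80,"twist":3},{"x":0,"y":-10,"z":85,"twist":3},{"x":0,"y":-10,"z":85,"twist":3}]' 0.1
```

```text
time: 4.23
eef_pos: [0.4425, 0.2765, 0.1805]
ee_rot: [[-0.979, 0.205, 0.005], [0.205, 0.979, 0.005], [-0.004, 0.006, -1.0]]
ft_force: [0.7, 0.3, -1.3]
opening: 0.451
grip_force: 0.0
```

```bash
python3 -m pendant '[{"x":15,"y":-294,"z":0,"twist":-49},{"x":15,"y":-294,"z":0,"twist":-49},{"x":15,"y":-294,"z":0,"twist":-49},{"x":15,"y":-294,"z":0,"twist":-49},{"x":15,"y":-294,"z":0,"twist":-49},{"x":15,"y":-294,"z":0,"twist":-49},{"x":15,"y":-294,"z":0,"twist":-49},{"x":15,"y":-294,"z":0,"twist":-49}]'; python3 -m pendant '[{"x":0,"y":0,"z":0,"twist":0},{"x":0,"y":0,"z":0,"twist":0}]'
python3 - <<'E'
from h import *
import json
s=state(); C=cam('wrist',s); save('wrist','w2')
json.dump([np.array(x).tolist() for x in C],open('w2.json','w'))
print(proj(C,(.458,-.022,.088)),proj(C,(s['eef_pos'])))
save('top','top2'); save('side','side2')
E
```

```text
time: 4.9
eef_pos: [0.455, -0.0272, 0.1767]
ee_rot: [[-0.475, 0.88, -0.001], [0.88, 0.475, -0.003], [-0.002, -0.003, -1.0]]
ft_force: [0.1, -0.3, 0.1]
opening: 0.449
grip_force: 0.0
time: 5.07
eef_pos: [0.4554, -0.0189, 0.1766]
ee_rot: [[-0.488, 0.873, -0.002], [0.873, 0.488, 0.0], [0.001, -0.002, -1.0]]
ft_force: [0.6, 0.5, -0.1]
opening: 0.451
grip_force: 0.0
(np.float64(284.9250403948), np.float64(216.5320795138972)) (np.float64(283.5178831515916), np.float64(257.5557247718385))
```

View pics/w2.png

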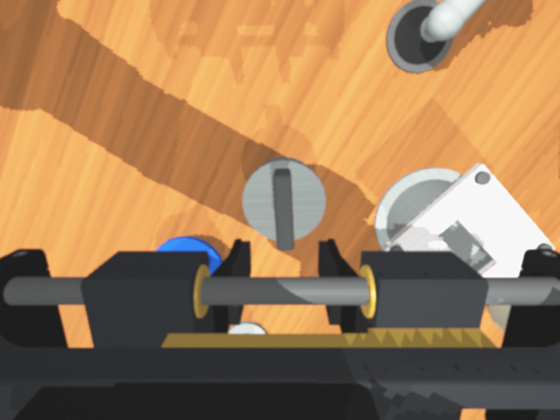

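Run:
```python
from h import *
import json
C=[np.array(x) for x in json.load(open('w2.json'))]
a=atz(C,282,170,.088); b=atz(C,286.5,244,.088); d=atz(C,284,200,.044)
print(a,b,(a+b)/2,np.linalg.norm(a-b),np.degrees(np.arctan2(*(b-a)[1::-1])),d)
T=cam('top')
im=cv2.imread('pics/top2.png'); cv2.imwrite('pics/crop2.png',cv2.resize(im[170:340,105:275],None,fx=3.5,fy=3.5,interpolation=cv2.INTER_CUBIC))
```

```text
[0.43599408 0.01223691 0.088     ] [ 0.47183741 -0.043778    0.088     ] [ 0.45391575 -0.01577055  0.088     ] 0.06650123146354066 -57.38526239510196 [ 0.45567778 -0.01985473  0.044     ]
```

View pics/crop2.png

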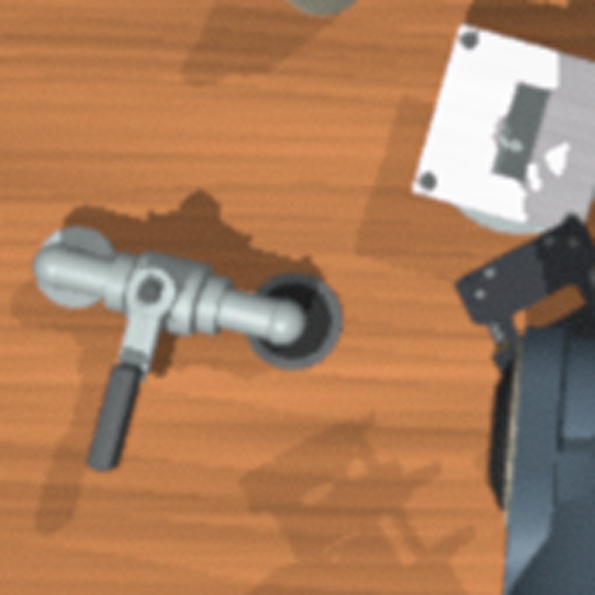

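The drain lever now lies across its pipe, from (150,290) to (103,465), and is shut. The wrist view shows the grey cap's bar at (282,170)–(287,246). That gives a cap centre of about (455,-19), right under the tool. Descending and gripping.

```bash
python3 -m pendant '[{"x":0,"y":0,"z":-40,"twist":0},{"x":0,"y":0,"z":-80,"twist":0},{"x":0,"y":0,"z":-110,"twist":0},{"x":0,"y":0,"z":-122,"twist":0},{"x":0,"y":0,"z":-122,"twist":0}]' ; python3 -m pendant '[{"x":0,"y":0,"z":0,"twist":0},{"x":0,"y":0,"z":0,"twist":0},{"x":0,"y":0,"z":0,"twist":0},{"x":0,"y":0,"z":0,"twist":0},{"x":0,"y":0,"z":0,"twist":0},{"x":0,"y":0,"z":0,"twist":0}]' 1 45
```

```text
time: 5.63
eef_pos: [0.4535, -0.0185, 0.0526]
ee_rot: [[-0.489, 0.872, -0.007], [0.872, 0.489, -0.001], [0.003, -0.006, -1.0]]
ft_force: [-1.1, -0.1, 0.5]
opening: 0.454
grip_force: 0.0
time: 6.13
eef_pos: [0.456, -0.02, 0.0566]
ee_rot: [[-0.487, 0.874, 0.001], [0.874, 0.487, 0.001], [0.0, 0.001, -1.0]]
ft_force: [-2.1, -1.7, 6.0]
opening: 0.178
grip_force: 44.5
```

Run:
```python
from h import *
T=cam('top'); P=lambda U,V,z: atz(T,105+U/3.5,170+V/3.5,z)
a=P(535,86,.085); b=P(511,175,.085); print((a+b)/2,np.linalg.norm(a-b),np.degrees(np.arctan2(*(b-a)[1::-1])))
```

```text
[0.61929999 0.02899821 0.085     ] 0.058961158649754146 166.30157933755814
```

```bash
python3 -m pendant '[{"x":0,"y":0,"z":20,"twist":0},{"x":0,"y":0,"z":50,"twist":0},{"x":0,"y":0,"z":85,"twist":0},{"x":15,"y":0,"z":120,"twist":0},{"x":45,"y":-5,"z":145,"twist":0},{"x":80,"y":-10,"z":145,"twist":0},{"x":115,"y":-15,"z":145,"twist":0},{"x":150,"y":-20,"z":145,"twist":0}]'; python3 -m pendant '[{"x":25,"y":0,"z":0,"twist":0},{"x":34,"y":0,"z":0,"twist":0},{"x":34,"y":0,"z":0,"twist":0},{"x":34,"y":0,"z":0,"twist":0},{"x":34,"y":0,"z":0,"twist":0},{"x":34,"y":0,"z":0,"twist":0}]'
python3 - <<'E'
from h import *
import json
s=state(); C=cam('wrist',s); save('wrist','w3')
json.dump([np.array(x).tolist() for x in C]+[np.array(s['eef_pos']).tolist(),np.array(s['ee_rot']).tolist()],open('w3.json','w'))
print(proj(C,(.620,.030,.085)))
E
```

```text
time: 6.8
eef_pos: [0.6073, -0.0396, 0.2013]
ee_rot: [[-0.487, 0.873, 0.001], [0.873, 0.487, 0.001], [0.0, 0.002, -1.0]]
ft_force: [-0.5, 0.5, -3.2]
opening: 0.178
grip_force: 44.5
time: 7.3
eef_pos: [0.6386, -0.0399, 0.2006]
ee_rot: [[-0.486, 0.874, -0.001], [0.874, 0.486, 0.001], [0.001, -0.0, -1.0]]
ft_force: [-0.0, -0.4, -3.8]
opening: 0.183
grip_force: 44.5
(np.float64(304.21167530933246), np.float64(127.38471660652404))
```

View pics/w3.png

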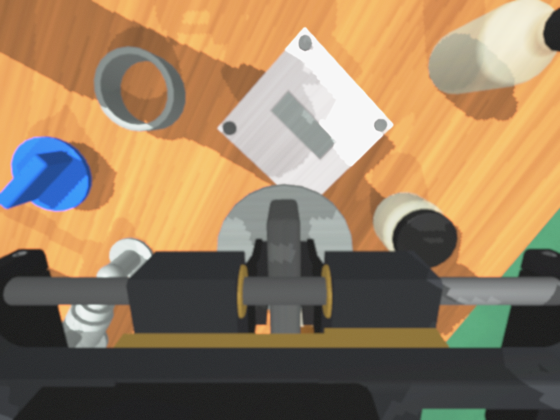

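Run:
```python
from h import *
import json
D=[np.array(x) for x in json.load(open('w3.json'))]; C=D[:5]; p,R=D[5],D[6]
a=atz(C,280.5,100,.085); b=atz(C,325.5,150,.085); print('slot',(a+b)/2,np.linalg.norm(a-b),np.degrees(np.arctan2(*(a-b)[1::-1])))
k=[atz(C,*q,.085) for q in [(305,43),(230,128),(380,125)]]; print('screws mid',(k[1]+k[2])/2, np.degrees(np.arctan2(*(k[0]-k[2])[1::-1])),np.degrees(np.arctan2(*(k[1]-k[0])[1::-1])))
for n,q,z in [('bar end',(285,200),.0314),('disc far',(285,184),-.0166),('disc L',(217,240),-.0126),('disc R',(352,240),-.0126)]:
    print(n,np.round(R.T@(atz(C,*q,p[2]+z)-p)*1000,1))
print(np.degrees(np.arctan2(R[1,0],R[0,0])))
```

```text
slot [0.61866558 0.03104346 0.085     ] 0.05877779404698008 162.6952697184471
screws mid [0.62011807 0.03092966 0.085     ] 165.18248154140267 -104.70925377624144
bar end [ 43.3   0.7 -31.4]
disc far [40.2  0.8 16.6]
disc L [  5.7 -41.2  12.6]
disc R [ 5.9 42.2 12.6]
119.1081249458459
```

The slot centre in w3 is at (303,125), matching the prediction to within 2 px, and reads (619.5,30.5) with direction 165.2°. The cap in hand is about 2 mm off the TCP along the bar. Moving over the slot and aligning.

```bash
python3 -m pendant '[{"x":-21,"y":70.5,"z":0,"twist":46},{"x":-21,"y":70.5,"z":0,"twist":46},{"x":-21,"y":70.5,"z":0,"twist":46},{"x":-21,"y":70.5,"z":0,"twist":46},{"x":-21,"y":70.5,"z":0,"twist":46},{"x":-21,"y":70.5,"z":0,"twist":46},{"x":-21,"y":70.5,"z":0,"twist":46},{"x":-21,"y":70.5,"z":0,"twist":46}]'; python3 -m pendant '[{"x":0,"y":0,"z":-35,"twist":0},{"x":0,"y":0,"z":-65,"twist":0},{"x":0,"y":0,"z":-71,"twist":0},{"x":0,"y":0,"z":-71,"twist":0},{"x":0,"y":0,"z":-71,"twist":0},{"x":0,"y":0,"z":-71,"twist":0}]'
```

```text
time: 8.02
eef_pos: [0.6184, 0.0304, 0.2011]
ee_rot: [[-0.967, 0.256, 0.0], [0.256, 0.967, 0.001], [-0.0, 0.001, -1.0]]
ft_force: [-0.5, 0.4, -2.2]
opening: 0.179
grip_force: 44.5
time: 8.52
eef_pos: [0.6205, 0.0305, 0.1317]
ee_rot: [[-0.966, 0.257, 0.004], [0.257, 0.966, 0.0], [-0.004, 0.001, -1.0]]
ft_force: [0.5, 0.1, -2.5]
opening: 0.182
grip_force: 44.5
```

```bash
python3 -m pendant '[{"x":-1,"y":0,"z":-3,"twist":0},{"x":-1,"y":0,"z":-7,"twist":0},{"x":-1,"y":0,"z":-11,"twist":0},{"x":-1,"y":0,"z":-14,"twist":0},{"x":-1,"y":0,"z":-14,"twist":0}]'
```

```text
time: 8.93
eef_pos: [0.6174, 0.0306, 0.1148]
ee_rot: [[-0.966, 0.257, -0.002], [0.257, 0.966, -0.0], [0.001, -0.0, -1.0]]
ft_force: [-0.5, -1.3, -3.5]
opening: 0.181
grip_force: 44.5
```

The foot is 9 mm into the slot with no contact force, so I'll continue down.

```bash
python3 -m pendant '[{"x":0,"y":0,"z":-4,"twist":0},{"x":0,"y":0,"z":-8,"twist":0},{"x":0,"y":0,"z":-12,"twist":0},{"x":0,"y":0,"z":-15,"twist":0},{"x":0,"y":0,"z":-15,"twist":0},{"x":0,"y":0,"z":-15,"twist":0}]'
```

```text
time: 9.43
eef_pos: [0.618, 0.0305, 0.1016]
ee_rot: [[-0.967, 0.257, -0.0], [0.257, 0.967, 0.0], [0.0, 0.0, -1.0]]
ft_force: [-3.5, 0.1, 3.9]
opening: 0.179
grip_force: 44.7
```

Flush at 0.1016, exactly the seated height. Turning a quarter turn clockwise.

```bash
python3 -m pendant '[{"x":0,"y":0.2,"z":0,"twist":-6},{"x":0.1,"y":0.4,"z":0,"twist":-13},{"x":0.3,"y":0.6,"z":0,"twist":-20},{"x":0.5,"y":0.7,"z":0,"twist":-27},{"x":0.7,"y":0.9,"z":0,"twist":-34},{"x":0.9,"y":1.1,"z":0,"twist":-40},{"x":1.1,"y":1.2,"z":0,"twist":-45},{"x":1.1,"y":1.2,"z":0,"twist":-45}]'
```

```text
time: 10.1
eef_pos: [0.6201, 0.0311, 0.1017]
ee_rot: [[-0.5, 0.866, 0.002], [0.866, 0.5, -0.001], [-0.002, 0.001, -1.0]]
ft_force: [-1.1, -0.8, 3.8]
opening: 0.177
grip_force: 44.7
```

```bash
python3 -m pendant '[{"x":0.2,"y":0,"z":0,"twist":-7},{"x":0.4,"y":0.1,"z":0,"twist":-14},{"x":0.6,"y":0.2,"z":0,"twist":-21},{"x":0.8,"y":0.2,"z":0,"twist":-28},{"x":1,"y":0.2,"z":0,"twist":-35},{"x":1.2,"y":0.2,"z":0,"twist":-41},{"x":1.3,"y":0.2,"z":0,"twist":-46},{"x":1.3,"y":0.2,"z":0,"twist":-46}]'
```

```text
time: 10.77
eef_pos: [0.6215, 0.0317, 0.1017]
ee_rot: [[0.274, 0.962, 0.002], [0.962, -0.274, -0.0], [0.0, 0.002, -1.0]]
ft_force: [-1.0, -0.7, 5.1]
opening: 0.179
grip_force: 44.7
```

```bash
python3 -m pendant '[{"x":0,"y":0,"z":1,"twist":0},{"x":0,"y":0,"z":1,"twist":0},{"x":0,"y":0,"z":1,"twist":0},{"x":0,"y":0,"z":1,"twist":0},{"x":0,"y":0,"z":25,"twist":0},{"x":0,"y":0,"z":60,"twist":0},{"x":0,"y":0,"z":100,"twist":0},{"x":0,"y":0,"z":100,"twist":0}]' 0.1 20; python3 -m pendant '[{"x":-204,"y":-324,"z":0,"twist":-57},{"x":-204,"y":-324,"z":0,"twist":-57},{"x":-204,"y":-324,"z":0,"twist":-57},{"x":-204,"y":-324,"z":0,"twist":-57},{"x":-204,"y":-324,"z":0,"twist":-57},{"x":-204,"y":-324,"z":0,"twist":-57},{"x":-204,"y":-324,"z":0,"twist":-57},{"x":-204,"y":-324,"z":0,"twist":-57}]'
```

```text
time: 11.43
eef_pos: [0.625, 0.0309, 0.2081]
ee_rot: [[0.274, 0.962, 0.013], [0.962, -0.274, 0.002], [0.005, 0.012, -1.0]]
ft_force: [0.9, -0.4, 0.7]
opening: 0.45
grip_force: 0.0
time: 12.1
eef_pos: [0.4416, -0.2513, 0.2006]
ee_rot: [[0.957, 0.29, 0.001], [0.29, -0.957, 0.0], [0.001, -0.0, -1.0]]
ft_force: [1.1, -1.1, 0.2]
opening: 0.448
grip_force: 0.0
```

```bash
python3 -m pendant '[{"x":-24,"y":-41,"z":-15,"twist":-20},{"x":-24,"y":-41,"z":-15,"twist":-20},{"x":-24,"y":-41,"z":-15,"twist":-20},{"x":-24,"y":-41,"z":-15,"twist":-20},{"x":-24,"y":-41,"z":-15,"twist":-20}]'
python3 - <<'E'
from h import *
import json
s=state(); C=cam('wrist',s); w=save('wrist','w4')
json.dump([np.array(x).tolist() for x in C],open('w4.json','w'))
print(s['eef_pos'],proj(C,(.509,-.297,.1)),proj(C,(.462,-.290,.122)),proj(C,(.371,-.289,.122)))
t=save('top','top3'); t=cv2.resize(t[170:280,200:310],(420,420),interpolation=cv2.INTER_CUBIC)
cv2.imwrite('pics/c4.png',cv2.resize(np.hstack([w[:,100:480],t]),None,fx=1,fy=1)[:,:,::-1])
E
```

```text
time: 12.52
eef_pos: [0.4189, -0.291, 0.1853]
ee_rot: [[0.999, -0.047, -0.0], [-0.047, -0.999, -0.0], [-0.0, 0.0, -1.0]]
ft_force: [0.0, -0.2, 0.7]
opening: 0.455
grip_force: 0.0
[ 0.41889285 -0.29104172  0.18534629] (np.float64(287.2345880339889), np.float64(99.99298487749257)) (np.float64(280.8600559933087), np.float64(165.78617249403078)) (np.float64(285.0322895405254), np.float64(275.22596710386637))
```

View pics/c4.png

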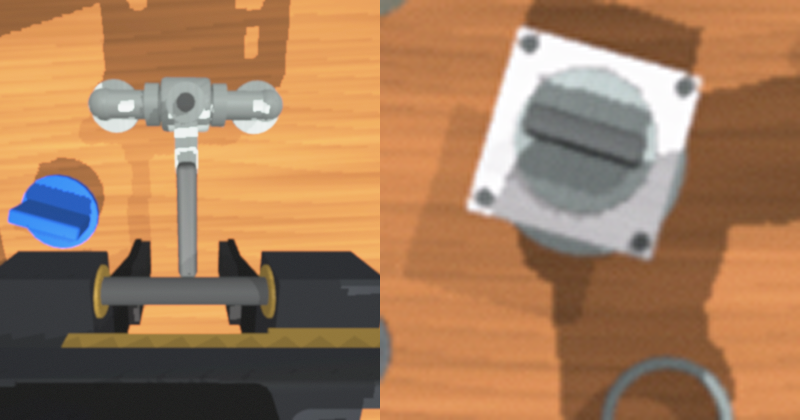

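The top crop (right) shows the cap flush, with its bar across the slot direction and parallel to the plate's top edge, so it is locked. The wrist view (left) shows the feed lever grip at about (287,163)–(288,275), centred between the fingers. Descending and gripping.

```bash
python3 -m pendant '[{"x":0,"y":0,"z":-40,"twist":0},{"x":0,"y":0,"z":-75,"twist":0},{"x":0,"y":0,"z":-93,"twist":0},{"x":0,"y":0,"z":-93,"twist":0},{"x":0,"y":0,"z":-93,"twist":0}]' ; python3 -m pendant '[{"x":0,"y":0,"z":0,"twist":0},{"x":0,"y":0,"z":0,"twist":0},{"x":0,"y":0,"z":0,"twist":0},{"x":0,"y":0,"z":0,"twist":0},{"x":0,"y":0,"z":0,"twist":0},{"x":0,"y":0,"z":0,"twist":0}]' 1 20; python3 arc.py 91 177.3 6.5 7;  python3 arc.py 91 222.8 6.2 7
```

```text
time: 13.03
eef_pos: [0.4189, -0.2908, 0.0925]
ee_rot: [[0.999, -0.048, -0.001], [-0.048, -0.999, 0.0], [-0.001, -0.0, -1.0]]
ft_force: [0.1, -0.3, 0.8]
opening: 0.452
grip_force: 0.0
time: 13.53
eef_pos: [0.4194, -0.2924, 0.0935]
ee_rot: [[0.999, -0.05, 0.002], [-0.05, -0.999, -0.002], [0.002, 0.002, -1.0]]
ft_force: [-0.2, -1.9, 4.2]
opening: 0.182
grip_force: 20.0
[  0.1 -10.3   6.5]
[  1.4 -20.6  13. ]
[  3.8 -30.6  19.5]
[  7.3 -40.3  26. ]
[ 11.9 -49.5  32.5]
[ 17.6 -58.2  39. ]
[ 24.1 -66.1  45.5]
[ 7.1 -6.8  6.2]
[ 14.8 -12.9  12.4]
[ 23.2 -18.1  18.6]
[ 32.1 -22.3  24.8]
[ 41.4 -25.6  31. ]
[ 51.  -27.8  37.2]
[ 60.7 -29.   43.4]
```

```bash
python3 -m pendant '[{"x":0,"y":-10.3,"z":0,"twist":6.5},{"x":1.4,"y":-20.6,"z":0,"twist":13},{"x":3.8,"y":-30.6,"z":0,"twist":19.5},{"x":7.3,"y":-40.3,"z":0,"twist":26},{"x":12,"y":-49.5,"z":0,"twist":32.5},{"x":17.6,"y":-58,"z":0,"twist":39},{"x":24,"y":-66,"z":0,"twist":45.5},{"x":24,"y":-66,"z":0,"twist":45.5}]'
```

```text
time: 14.2
eef_pos: [0.4439, -0.3572, 0.0934]
ee_rot: [[0.733, 0.68, 0.001], [0.68, -0.733, 0.002], [0.002, -0.0, -1.0]]
ft_force: [0.2, 1.8, 7.2]
opening: 0.184
grip_force: 20.2
```

```bash
python3 -m pendant '[{"x":7,"y":-6.8,"z":0,"twist":6.2},{"x":14.8,"y":-12.9,"z":0,"twist":12.4},{"x":23.2,"y":-18,"z":0,"twist":18.6},{"x":32,"y":-22.3,"z":0,"twist":24.8},{"x":41.4,"y":-25.6,"z":0,"twist":31},{"x":51,"y":-27.8,"z":0,"twist":37.2},{"x":60.7,"y":-29,"z":0,"twist":43.4},{"x":60.7,"y":-29,"z":0,"twist":43.4}]'; python3 -m pendant '[{"x":5,"y":0,"z":0,"twist":2},{"x":8,"y":0,"z":0,"twist":3},{"x":8,"y":0,"z":0,"twist":3}]'
```

```text
time: 14.87
eef_pos: [0.5027, -0.3843, 0.0933]
ee_rot: [[0.066, 0.998, -0.003], [0.998, -0.065, 0.005], [0.005, -0.004, -1.0]]
ft_force: [-3.4, 4.9, 9.8]
opening: 0.184
grip_force: 20.1
time: 15.12
eef_pos: [0.5027, -0.384, 0.0931]
ee_rot: [[0.022, 1.0, -0.015], [1.0, -0.022, 0.011], [0.01, -0.015, -1.0]]
ft_force: [-17.8, 10.1, 21.3]
opening: 0.187
grip_force: 20.2
```

```bash
python3 -m pendant '[{"x":6,"y":0,"z":0,"twist":-2},{"x":6,"y":0,"z":0,"twist":-2},{"x":6,"y":0,"z":0,"twist":-2}]'; python3 -m pendant '[{"x":-12,"y":0,"z":0,"twist":-3},{"x":-12,"y":0,"z":0,"twist":-3},{"x":-12,"y":0,"z":0,"twist":-3},{"x":-12,"y":0,"z":0,"twist":-3},{"x":-12,"y":0,"z":35,"twist":-3},{"x":-12,"y":0,"z":75,"twist":-3},{"x":-12,"y":0,"z":110,"twist":-3},{"x":-12,"y":0,"z":110,"twist":-3}]' 0.1;  python3 -m pendant '[{"x":-60,"y":40,"z":30,"twist":0},{"x":-60,"y":40,"z":30,"twist":0},{"x":-60,"y":40,"z":30,"twist":0},{"x":-60,"y":40,"z":30,"twist":0}]'
python3 - <<'E'
from h import *
t=save('top','top4'); s=save('side','side4')
t=cv2.resize(t[180:340,330:460],(400,492),interpolation=cv2.INTER_CUBIC); s=cv2.resize(s[230:370,260:400],(400,492),interpolation=cv2.INTER_CUBIC)
cv2.imwrite('pics/c5.png',np.hstack([t,s])[:,:,::-1])
E
```

```text
time: 15.37
eef_pos: [0.5027, -0.3844, 0.0926]
ee_rot: [[0.059, 0.998, -0.025], [0.998, -0.058, 0.013], [0.012, -0.026, -1.0]]
ft_force: [-30.2, 9.7, 26.6]
opening: 0.183
grip_force: 19.7
time: 16.03
eef_pos: [0.5097, -0.3893, 0.2103]
ee_rot: [[0.103, 0.995, 0.012], [0.995, -0.103, -0.008], [-0.007, 0.012, -1.0]]
ft_force: [0.0, -1.4, 0.5]
opening: 0.445
grip_force: 0.0
time: 16.37
eef_pos: [0.4459, -0.3457, 0.2336]
ee_rot: [[0.103, 0.995, 0.003], [0.995, -0.103, -0.0], [0.0, 0.003, -1.0]]
ft_force: [1.3, -0.1, -0.1]
opening: 0.452
grip_force: 0.0
```

View pics/c5.png

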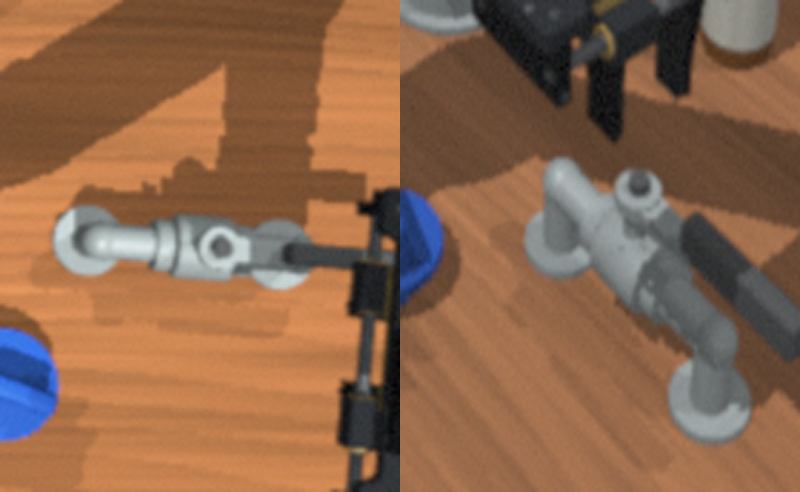

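The feed lever now lies along its pipe. In the left panel it runs from the axis at (220,247) to (350,257), and the push to 30 N ended on the stop. The cap is locked, the drain is shut and the gripper is clear, so I'm handing in.

```bash
python3 -c "
from plant import hand_in
print(hand_in())"
```

```text
the job is handed in; nothing more can be done
None
```

The job is handed in at about 16 s of the 72 s allowed: drain valve shut against its stop, cap seated flush and turned 91° clockwise to lock, then feed valve opened against its stop; the bottles and jar were never approached.

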